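# Show the planned implant angle with the pendulum gauge

### The job

Lift the white angle gauge out of its green dock, set the cup under its foot over the brass dome of the practice jaw's sprung stud and push the stud a few millimetres down. Rock the gauge on the stud until its swinging red pointer settles on the green tab, and finish while still gripping the gauge there, pressed on the stud and steady; do not ram the stud, and leave the bottle, jar, cup and can where they stand.

Things in the scene. Friction and masses are not known exactly. Their poses are not given: they have to be found in the camera images.
- gauge: white angle gauge, loose, 0.25 to 0.4 kg, 210 mm tall, upright in the dock. Origin: centre of its underside; z up its axis, x out of the dial face (which looks along world +x, away from the robot, within 0.5 rad), y across the dial. Foot 44 x 44 x 20 mm, above it a thin neck and a round dial case 120 mm in diameter centred 92 mm up, reaching 9 mm behind and 11 mm in front of the axis
- gauge_foot (a point): centre of the ceiling of the cup in the underside of the gauge's foot, 5 mm above the gauge's origin; the stud's dome bears on this flat ceiling. The cup is 34 x 34 mm inside and 5 mm deep, its rim at the gauge's z = 0
- gauge_grip (a point): point on the gauge's axis 184 mm above its origin, in the blue square grip bar on its top: 26 x 26 mm, from 153 to 210 mm above the gauge's origin, sides along the gauge's x and y
- pointer (a joint): red pointer swinging freely behind the dial's window, hung from a hub on the gauge's axis 128 mm above its origin. Rad: 0 with the gauge upright, positive when the gauge's top leans to its own +y side (equal to that lean; the tip then moves to the dial's +y side). Swings about twice a second, dies out in about a second
- tab (a joint): green target tab, a strip 10 x 22 mm behind the pointer's tip, locked at a place on the dial that differs from start to start. Rad, in the pointer's scale: the pointer is on the mark when it reads the same. Always on the dial's +y side, 0.16 to 0.42: lean the gauge's top towards the side the tab is on
- pointer_tip (a point): middle of the pointer's round tip, 70 mm from the hub
- tab_mark (a point): point on the tab's centre line, 70 mm from the hub, where the pointer's tip must rest
- dock: fixed green dock holding the gauge: a plate 100 x 100 x 4 mm with a square tray 66 x 66 mm, rim 14 mm high, inside 56 x 56 mm, floor 5 mm above the counter; origin under its centre on the counter
- jaw: fixed oversize practice jaw: blue base 100 x 100 x 26 mm (from x = -62 to +38 mm of the origin, which is on the counter under the stud), an arch of pink gum and white teeth up to 54 mm high, and the stud in the gap of the front tooth
- stud (a joint): the sprung stud of the jaw: an upright steel post 12 mm thick with a brass dome (ball of 9 mm radius) as its head, the only tall part of the jaw. Value: how far it is pressed straight down, m, 0 free to 0.012 at its stop. 5 N starts it moving (more than the gauge's weight), then 0.5 N per mm
- stud_top (a point): top of the stud's brass dome, 90 mm above the counter when free; moves with the stud. The ball's centre is 9 mm below it
- saline: bystander, loose: clear saline bottle, 66 dia x 170 tall mm; origin at the centre of its underside
- jar: bystander, loose: amber glass jar, 50 dia x 70 tall mm; origin at the centre of its underside
- cup: bystander, loose: steel cup, 68 dia x 75 tall mm; origin at the centre of its underside
- spray: bystander, loose: blue can, 44 dia x 110 tall mm; origin at the centre of its underside
Things that resemble listed ones, but are neither listed nor needed, are in the scene too. There is more than one size of the gauge; the one meant has the size given above. Leave any purple look-alike of the jaw alone.

How it is judged:
On the way:
1. the gauge is lifted clear of its dock in the fingers (height (world z) of gauge_foot above 0.05 m and contact force between the fingers and gauge above 1 N and contact force between gauge and dock below 0.1 N), for 0.2 s.
At the end, for the whole second after the job is handed in: Fingers grip the gauge; its cup is on the stud (cup centre within 15 mm of the dome top), stud down over 2 mm, gauge bearing on it with over 2 N, off the dock, foot over 60 mm up; pointer tip within 5.5 mm of the tab centre line, under 0.4 rad/s; gauge under 0.02 m/s (distance between gauge_foot and stud_top below 0.015 m and value of joint stud above 0.002 m and contact force between each of jaw, the fingers and gauge above 2 N and distance between pointer_tip and tab_mark below 0.0055 m and velocity of joint pointer between -0.4 and 0.4 rad/s and linear speed of gauge below 0.02 m/s and contact force between gauge and dock below 0.1 N and height (world z) of gauge_foot above 0.06 m); the arm keeps its last pose, push and grip.
It fails at once if the stud is rammed: more than 40 N between gauge and jaw (contact force between jaw and gauge above 40 N).
It fails at once if a bystander is moved by more than 30 mm (distance of any of saline, jar, cup, spray from where it was at the start of the episode above 0.03 m).
It also fails if it takes over 45 s, if anything falls off the work surface, if the arm or the gripper's body presses on something with over 40 N, if the wrist force passes 120 N, or if a joint passes its speed limit or range.

### The arm

A 6-joint arm with a two-finger parallel gripper is mounted at the origin on the work surface. World frame = base frame: x ahead of the robot, y to its left, z up, the work surface at z = 0. Lengths are in m, angles in rad, forces in N, time in s.
With the tool pointing down it reaches from about 0.325 to 0.9 m from the base axis. Payload 6.1 kg.
Tool frame: the origin (TCP) lies midway between the tips of the shut fingers; the grasp point (between the pads) lies 19 mm behind it; z points along the fingers, y is the line along which they close (so a half turn about z gives the same grasp; the last joint's range is limited). The gripper opens to 85 mm and grips with 20 to 120 N. Pads are 22 mm wide; open, the fingers measure 114 mm over their backs; the gripper's body (76 mm by 85 mm) begins 54 mm behind the grasp point. The pads swing forward as they close: fully open they stand 13 mm farther back than shut.
Start: joints at [-1.41, 0.22, 1.526, -0, 1.395, -0.126], TCP at [0.177, -0.599, 0.231] pointing down, gripper open.
Joint ranges: [-2.98, 2.98], [-0.91, 2.08], [0.09, 2.57], [-1.24, 4.39], [0.2, 2.65], [-2.68, 2.68]. Speed limits (rad/s): [2.57, 2.57, 3.01, 3.14, 3.14, 3.14].

### API

Orientations are given as [roll, pitch, yaw] about the fixed x, y, z axes, in that order (R = Rz(yaw) Ry(pitch) Rx(roll)).
In Python, from plant import movep, move_l, set_joints, gripper_to, hold, inverse_kinematics, observe, get_image, get_calibration, Unreachable, job_done gives the robot as it stands. Calls block until the motion is done:
- movep(position, orientation): joint-space move of the TCP to a pose.
- move_l(position, feed=0.15, rotation=None, max_force=None): straight line of the TCP; rotation=None keeps the orientation; feed is the mean speed in m/s. With max_force (N) it stops when the force on the tool has changed by that much, and returns True; else False.
- set_joints(angles): joint-space move.
- gripper_to(opening, f_grip=None): finger opening in m; f_grip is the grip in N (None keeps the last); returns when the fingers have stopped.
- hold(seconds).
- inverse_kinematics(position, orientation): joint angles nearest the present ones, or None.
- observe(): the state.
- get_image(name): name is "side" or "top"; returns (picture, depth): 384x512x3 uint8, red, green, blue; 384x512 float32, m along the optical axis (not along the pixel's ray), 0 where there is no reading.
- get_calibration(name): a dict with "intrinsics" (3x3 intrinsics, pixels), "world_from_camera" (4x4, takes a point from camera to world coordinates). Camera axes: x right, y down, z forward; pixel columns grow to the right and rows downward; lengths in m; the calibration is good to about 2 mm. A picture is of the moment at which its call begins. get_calibration takes no time and is no camera call.
A pose or a line that the arm cannot do raises Unreachable and nothing moves.
- job_done(): hands the job in; it is judged then, once.
The state is a dict: "time_s": time; "q": joint angles; "joint_velocities": joint speeds; "joint_torque": joint torques, N m; "eef_pos": TCP position; "tcp_rot": TCP orientation; "ft_force": force on the tool from outside, world axes, zero at the start; "torque": the same for the moment, N m; "opening": finger opening in m; "grasp_force": force on a finger pad.
Only numpy, scipy, OpenCV 4.12 (cv2) and the standard library are available. Lean on these libraries where they do the work, as an engineer would, in place of code of your own. Each camera call takes 0.05 s, during which the arm holds its last target. There are 200 camera calls.

## Working session

There is one attempt and no reset: what is moved stays moved. The work goes in short steps, each a Python script; the robot and the scene stay as the last script left them, time stands still between calls to the robot, and variables do not carry over. Pictures are saved under pics/ and viewed, at most 10 in all, crops included, and the job is handed in when it is done.

```bash
mkdir -p pics; cat > h.py <<'E'
import numpy as np, cv2
from plant import *
def snap(n,f):
    im,d=get_image(n); cv2.imwrite(f'pics/{f}.png',im[:,:,::-1]); np.save(f'pics/{f}.npy',d); return im,d
def crop(im,f,u0,v0,w,h,s):
    cv2.imwrite(f'pics/{f}.png',cv2.resize(im[v0:v0+h,u0:u0+w,::-1],None,fx=s,fy=s,interpolation=cv2.INTER_CUBIC))
def w(n,u,v,d):
    c=get_calibration(n);K=np.array(c["intrinsics"]);T=np.array(c["world_from_camera"])
    p=np.linalg.inv(K)@[u,v,1]*d
    return T[:3,:3]@p+T[:3,3]
def cloud(n,d):
    c=get_calibration(n);K=np.array(c["intrinsics"]);T=np.array(c["world_from_camera"])
    v,u=np.mgrid[:d.shape[0],:d.shape[1]]
    p=np.stack([(u-K[0,2])/K[0,0]*d,(v-K[1,2])/K[1,1]*d,d],-1)
    return p@T[:3,:3].T+T[:3,3]
E
python3 - <<'E'
from h import *
a,_=snap("side","s0"); b,_=snap("top","t0")
for n in("side","top"):
    c=get_calibration(n);print(n,np.round(c["intrinsics"],1).tolist(),np.round(c["world_from_camera"],3).tolist())
print(observe())
E
```

```text
side [[483.3, 0.0, 258.5], [0.0, 483.3, 186.6], [0.0, 0.0, 1.0]] [[-0.997, -0.045, 0.057, 0.491], [-0.071, 0.772, -0.631, 0.974], [-0.015, -0.634, -0.774, 1.348], [0.0, 0.0, 0.0, 1.0]]
top [[378.8, 0.0, 254.2], [0.0, 378.8, 193.2], [0.0, 0.0, 1.0]] [[-0.007, -0.995, 0.099, 0.46], [-1.0, 0.008, 0.012, -0.0], [-0.012, -0.099, -0.995, 1.16], [0.0, 0.0, 0.0, 1.0]]
{'time_s': 0.1, 'q': array([-1.41008101e+00,  2.21149839e-01,  1.52750427e+00,  2.02087990e-05,
        1.39469749e+00, -1.26106555e-01]), 'joint_velocities': array([-0.00085061, -0.00331428, -0.00296526, -0.00128102, -0.00025457,
       -0.00266574]), 'joint_torque': array([ 5.61139223e-04, -4.98243141e+01, -3.90546155e+01, -1.66055215e-04,
        5.64839516e-03,  1.66172407e-05]), 'eef_pos': array([ 0.17672666, -0.59892486,  0.23030303]), 'tcp_rot': array([-3.13985017e+00, -2.40959710e-04,  2.86818100e-01]), 'ft_force': array([0.61434893, 0.39778576, 0.02458593]), 'torque': array([0.01021362, 0.04270961, 0.00965662]), 'grasp_force': 0.0, 'opening': 0.08521454195783418}
```

View pics/s0.png

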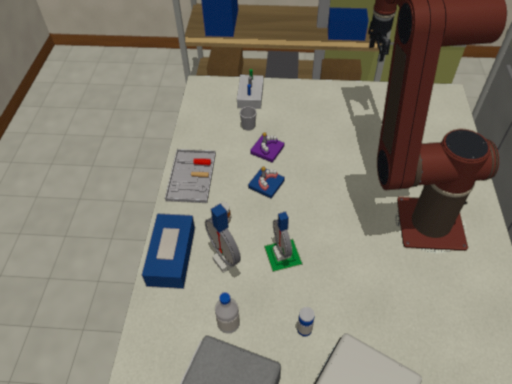

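View pics/t0.png

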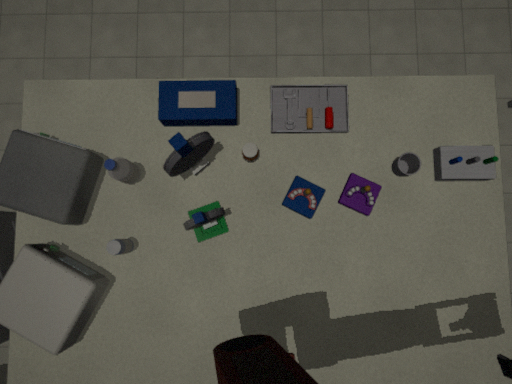

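Side view: the gauge in the green dock is at (283,240), with a larger look-alike at (222,238). The blue jaw is at (266,182) and the purple look-alike at (268,148). In the top view these are at (209,220), (188,155), (303,197) and (360,194). I choose the gauge in the green dock and the blue jaw, and will check both in one crop.

```bash
python3 - <<'E'
from h import *
a=cv2.imread('pics/t0.png')[:,:,::-1]; d=np.load('pics/t0.npy'); P=cloud("top",d)
s=cv2.imread('pics/s0.png')[:,:,::-1]; ds=np.load('pics/s0.npy'); Q=cloud("side",ds)
A=cv2.resize(a[165:255,170:335],None,fx=4.5,fy=4.5,interpolation=cv2.INTER_CUBIC)[:, :740]
B=cv2.resize(s[160:275,200:300],None,fx=1.0*4,fy=4,interpolation=cv2.INTER_CUBIC)
cv2.imwrite('pics/c1.png',A[:,:,::-1]); cv2.imwrite('pics/c2.png',B[:,:,::-1])
def rep(n,P,m):
    p=P[m]; print(n,m.sum(),p.mean(0).round(4) if len(p) else'', p.min(0).round(3),p.max(0).round(3))
U=np.zeros(d.shape,bool);U[190:250,175:240]=1
r,g,b=[a[:,:,i].astype(int) for i in range(3)]
gr=U&(g>r+30)&(g>b+20)&(P[:,:,2]<.012); rep('dock',P,gr)
print(cv2.minAreaRect(P[gr][:,:2].astype(np.float32)*1000))
top=U&(P[:,:,2]>.19); rep('griptop',P,top);print(cv2.minAreaRect(P[top][:,:2].astype(np.float32)*1000))
dial=U&(P[:,:,2]>.09)&(P[:,:,2]<.155);rep('dial',P,dial)
c=P[dial][:,:2];e=np.linalg.eigh(np.cov(c.T));print(e[1][:,1],e[0]**.5)
U=np.zeros(d.shape,bool);U[170:225,275:332]=1
bl=U&(b>r+30)&(P[:,:,2]>.018)&(P[:,:,2]<.034);rep('jawbase',P,bl);print(cv2.minAreaRect(P[bl][:,:2].astype(np.float32)*1000))
st=U&(P[:,:,2]>.065);rep('stud',P,st);print(np.argwhere(st).mean(0) if st.any() else'')
V=np.zeros(ds.shape,bool);V[160:200,245:290]=1
st=V&(Q[:,:,2]>.07);rep('stud side',Q,st);print(np.argwhere(st).mean(0) if st.any() else'')
V=np.zeros(ds.shape,bool);V[205:245,270:295]=1
st=V&(Q[:,:,2]>.165);rep('grip side',Q,st)
E
```

```text
dock 504 [0.4841 0.1507 0.0035] [ 0.431  0.096 -0.003] [0.552 0.217 0.012]
((491.05096435546875, 155.0107879638672), (98.14673614501953, 98.46363067626953), 19.469696044921875)
griptop 146 [0.489  0.1277 0.3552] [ 0.46  -0.     0.191] [0.511 0.166 1.16 ]
((486.2848205566406, 82.15310668945312), (170.1053466796875, 33.325252532958984), 83.3005142211914)
dial 258 [0.4959 0.1456 0.1339] [0.464 0.094 0.091] [0.525 0.209 0.155]
[-0.39319696  0.91945427] [0.00650471 0.03858422]
jawbase 699 [ 0.5602 -0.1333  0.0248] [ 0.5   -0.197  0.018] [ 0.625 -0.071  0.032]
((561.4625854492188, -134.4602508544922), (96.78582000732422, 97.13841247558594), 62.792633056640625)
stud 39 [ 0.5456 -0.1079  0.3335] [ 0.46  -0.147  0.077] [ 0.579 -0.     1.16 ]
[194.74358974 306.8974359 ]
stud side 34 [0.5492 0.1886 0.4568] [ 0.491 -0.148  0.075] [0.581 0.974 1.348]
[171.76470588 263.91176471]
grip side 175 [0.4954 0.1768 0.226 ] [0.48  0.136 0.165] [0.511 0.974 1.348]
```

View pics/c1.png

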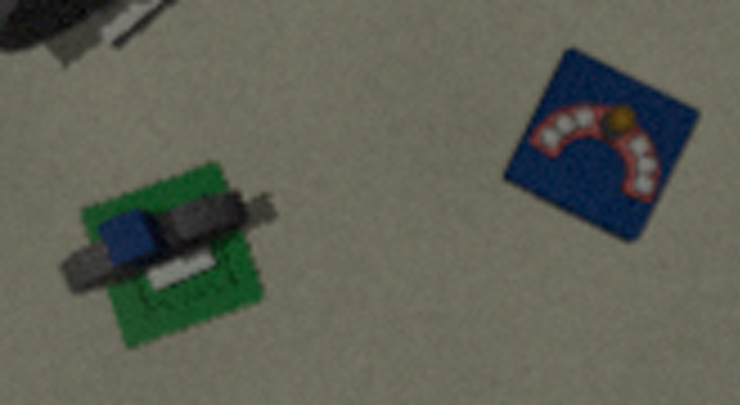

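View pics/c2.png

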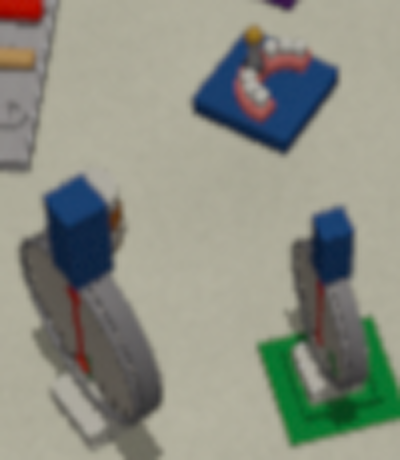

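The crops confirm it: the 120 mm gauge sits in the green dock, and the stud with the brass dome is on the blue jaw at top pixel (308,192). Next I'll clean up the numbers and grasp.

```bash
python3 - <<'E'
from h import *
d=np.load('pics/t0.npy'); P=cloud("top",d);P[d==0]=np.nan
ds=np.load('pics/s0.npy'); Q=cloud("side",ds);Q[ds==0]=np.nan
def reg(P,v0,v1,u0,u1,z0,z1):
    p=P[v0:v1,u0:u1].reshape(-1,3); return p[(p[:,2]>z0)&(p[:,2]<z1)]
def rep(n,p): print(n,len(p),np.median(p,0).round(4),p.min(0).round(3),p.max(0).round(3))
rep('gt top',reg(P,190,250,175,240,.2,.3)); rep('gt side',reg(Q,205,245,270,295,.205,.3))
rep('gbody side',reg(Q,205,245,270,295,.165,.205))
rep('stud top',reg(P,170,225,275,332,.07,.2)); rep('stud side',reg(Q,160,200,245,290,.07,.2))
p=reg(P,190,250,175,240,.1,.153)[:,:2].astype(np.float32);print(cv2.minAreaRect(p*1000))
rep('big',reg(P,120,185,155,220,.15,.5))
R=lambda psi,th:cv2.Rodrigues(np.array([0,0,psi]))[0]@cv2.Rodrigues(np.array([-th,0,0]))[0]
from scipy.spatial.transform import Rotation as Ro
S=np.array([.567,-.14,.085])
for psi in (.37,.8,1.2,1.57,1.9):
    for th in(0,.2,.42):
        G=Ro.from_matrix(R(psi,th)); T=G*Ro.from_euler('x',np.pi)
        o=S-[0,0,9e-3]+G.apply([0,0,.009-.005+.165])
        q=inverse_kinematics(o,T.as_euler('xyz')); print(psi,th,None if q is None else np.round(q,2))
E
```

```text
gt top 118 [0.4944 0.1511 0.2139] [0.478 0.135 0.2  ] [0.511 0.166 0.218]
gt side 89 [0.4953 0.1566 0.2148] [0.481 0.136 0.205] [0.511 0.17  0.222]
gbody side 82 [0.4969 0.1624 0.1845] [0.48  0.149 0.165] [0.51  0.17  0.204]
stud top 30 [ 0.5718 -0.1408  0.0861] [ 0.564 -0.147  0.077] [ 0.579 -0.133  0.091]
stud side 24 [ 0.5736 -0.1373  0.0874] [ 0.567 -0.148  0.075] [ 0.581 -0.132  0.092]
((494.1030578613281, 150.78286743164062), (23.789871215820312, 117.665283203125), 22.049596786499023)
big 915 [0.6666 0.1855 0.1942] [0.617 0.128 0.15 ] [0.729 0.254 0.285]Traceback (most recent call last):
  File "<stdin>", line 17, in <module>
  File "<stdin>", line 12, in <lambda>
cv2.error: OpenCV(4.12.0) /io/opencv/modules/calib3d/src/calibration_base.cpp:151: error: (-210:Unsupported format or combination of formats) The matrices must have 32f or 64f data type in function 'Rodrigues'
```

```bash
cat >> h.py <<'E'
from scipy.spatial.transform import Rotation as Ro
def gpose(foot_org,psi,th,grip=.165):
    "TCP pose for the gauge's origin at foot_org, yaw psi, lean th"
    G=Ro.from_euler('z',psi)*Ro.from_euler('x',-th); T=G*Ro.from_euler('x',np.pi)
    return np.array(foot_org)+G.apply([0,0,grip]),T.as_euler('xyz')
E
python3 - <<'E'
from h import *
S=np.array([.572,-.14,.085])
for psi in (.385,.8,1.2,1.57,1.9):
    for th in(0,.2,.42):
        G=Ro.from_euler('z',psi)*Ro.from_euler('x',-th)
        p,e=gpose(S-[0,0,9e-3]+G.apply([0,0,.004]),psi,th)
        q=inverse_kinematics(p,e); print(psi,th,None if q is None else np.round(q,2))
p,e=gpose([.4945,.152,.005],.385,0)
movep(p+[0,0,.12],e); move_l(p,feed=.12,max_force=15)
gripper_to(0.0,f_grip=60); o=observe();print(o['opening'],o['grasp_force'],o['eef_pos'],o['time_s'])
E
```

```text
0.385 0 [-0.37  0.13  1.61 -0.    1.41  0.81]
0.385 0.2 [-0.24  0.01  1.75 -0.17  1.27  0.99]
0.385 0.42 [-0.06 -0.06  1.89 -0.41  1.16  1.26]
0.8 0 [-0.37  0.13  1.61 -0.    1.41  0.4 ]
0.8 0.2 [-0.3  -0.07  1.83 -0.1   1.21  0.5 ]
0.8 0.42 [-0.18 -0.26  2.05 -0.27  1.01  0.7 ]
1.2 0 [-0.37  0.13  1.61 -0.    1.41 -0.  ]
1.2 0.2 [-0.37 -0.11  1.86  0.    1.19 -0.  ]
1.2 0.42 [-0.38 -0.37  2.14  0.    0.95 -0.01]
1.57 0 [-0.37  0.13  1.61  0.    1.41 -0.37]
1.57 0.2 [-0.45 -0.1   1.86  0.09  1.21 -0.47]
1.57 0.42 [-0.57 -0.35  2.12  0.26  1.02 -0.66]
1.9 0 [-0.37  0.13  1.61 -0.    1.41 -0.7 ]
1.9 0.2 [-0.5  -0.07  1.82  0.16  1.25 -0.87]
1.9 0.42 [-0.68 -0.24  2.04  0.39  1.14 -1.14]
0.025573445244840242 59.11128759384155 [0.4948301  0.15199088 0.17037364] 4.7
```

```bash
python3 - <<'E'
from h import *
gripper_to(0.0,f_grip=100)
p,e=gpose([.4945,.152,.005],.385,0)
move_l(p+[0,0,.15],feed=.15); hold(.3)
p,e=gpose([.572,-.14,.155],1.57,0)
movep(p,e); hold(1.0)
a,d=snap("side","s1"); snap("top","t1"); o=observe();print(o['time_s'],o['opening'],o['ft_force'],o['eef_pos'])
c=get_calibration("side");K=np.array(c["intrinsics"]);T=np.linalg.inv(c["world_from_camera"])
for z in (0,.092,.128,.184):
    x=T[:3,:3]@[.572,-.14,.155+z]+T[:3,3];print((K@x/x[2])[:2].round(1))
crop(a,"c3",215,75,110,130,4.6)
E
```

```text
8.975 0.02534751157800339 [-0.89390896 -0.25050871 -2.06610542] [ 0.57200838 -0.14000427  0.31999839]
[263.3 154.5]
[263.1 134.9]
[263.  126.8]
[262.9 113.5]
```

View pics/c3.png

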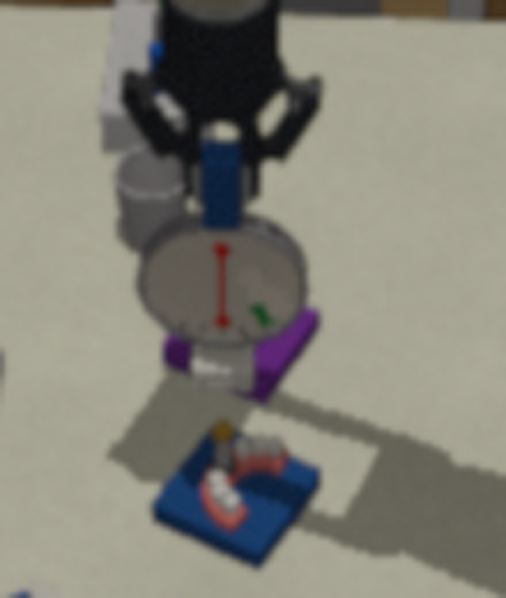

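The crop shows the gauge facing the camera. The hub is at crop (222,250), the pointer tip at (222,322) and the green tab at (261,315), so the tab is at roughly 0.41 rad. I'll refine that by intersecting rays with the dial plane.

```bash
cat >> h.py <<'E'
def cents(a,box):
    "sub-pixel centroids of tab (green) and of pointer tip / hub (red) in box u0,v0,w,h"
    u0,v0,w_,h_=box; s=cv2.resize(a[v0:v0+h_,u0:u0+w_],None,fx=4,fy=4,interpolation=cv2.INTER_CUBIC).astype(int)
    r,g,b=s[...,0],s[...,1],s[...,2]
    f=lambda y,x:np.array([(x+.5)/4-.5+u0,(y+.5)/4-.5+v0])
    y,x=np.nonzero((g>r+20)&(g>b+20)); G=f(y.mean(),x.mean())
    y,x=np.nonzero((r>g+50)&(r>b+50)); 
    lo=y>y.max()-9; hi=y<y.min()+9
    return G,f(y[lo].mean(),x[lo].mean()),f(y[hi].mean(),x[hi].mean())
def on_dial(uv,org,psi,th,xo=.008):
    "ray -> gauge coordinates on plane x_g=xo"
    c=get_calibration("side");K=np.array(c["intrinsics"]);T=np.array(c["world_from_camera"])
    R=(Ro.from_euler('z',psi)*Ro.from_euler('x',-th)).as_matrix()
    d=R.T@T[:3,:3]@np.linalg.inv(K)@[*uv,1]; t=R.T@(T[:3,3]-org)
    return t+d*(xo-t[0])/d[0]
E
python3 - <<'E'
from h import *
a=cv2.imread('pics/s1.png')[:,:,::-1]
for xo in(.004,.009):
  q=[on_dial(c,np.array([.572,-.14,.155]),1.57,0,xo) for c in cents(a,(240,122,50,29))]
  print(np.round(q,4).tolist(), [np.arctan2(x[1]-q[2][1],.128-x[2]) for x in q[:2]], np.arcsin((q[0][1]-q[2][1])/.07))
# stud from new pics
P=cloud("side",np.load('pics/s1.npy'))[160:185,250:280].reshape(-1,3); p=P[(P[:,2]>.078)&(P[:,2]<.1)];print(len(p),np.median(p,0))
E
```

```text
[[0.004, 0.0273, 0.0602], [0.004, -0.0007, 0.0534], [0.004, -0.0007, 0.1226]] [np.float64(0.3912193892488072), np.float64(-0.0005963452040286784)] 0.41071287301081655
[[0.009, 0.0275, 0.0653], [0.009, -0.0003, 0.0586], [0.009, -0.0003, 0.1274]] [np.float64(0.4179009969850485), np.float64(-0.0006375327285935832)] 0.40875181026480695
19 [ 0.57363293 -0.13735794  0.08732086]
```

```bash
python3 - <<'E'
from h import *
th,psi=.41,1.57; G=Ro.from_euler('z',psi)*Ro.from_euler('x',-th)
org=np.array([.572,-.140,.081])+G.apply([0,0,.004])   # origin at first contact with the free stud
p,e=gpose(org,psi,th)
p0,e0=gpose(org+[0,0,.06],psi,th); movep(p0,e0)
move_l(p+[0,0,.008],feed=.08); hold(.4); f0=observe()['ft_force']
hit=move_l(p-[0,0,.004],feed=.015,max_force=3); o=observe(); print(hit,o['eef_pos']-p,o['ft_force']-f0)
z=o['eef_pos'][2]-p[2] if hit else 0
move_l(p+[0,0,z-.0055],feed=.015,max_force=20); hold(1.2)
o=observe(); print(o['time_s'],o['eef_pos']-p,o['ft_force']-f0,o['opening'],o['grasp_force'])
a,d=snap("side","s2"); crop(a,"c4",215,75,110,130,4.6)
E
```

```text
True [-2.10102190e-04  9.15725921e-05 -1.68111523e-03] [-0.23511763 -0.56767403  5.11518358]
13.0333 [ 6.12946961e-05 -5.39118254e-05 -7.10640837e-03] [-0.79824964 -1.43795969  8.5412968 ] 0.02488466789140226 98.99213433265686
```

View pics/c4.png

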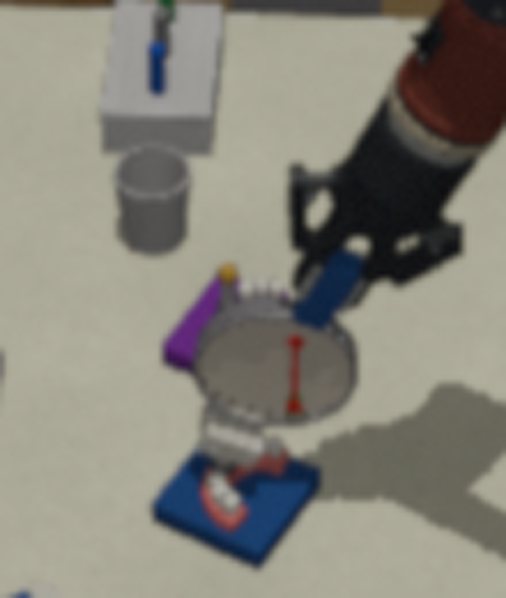

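The pointer hangs where the tab should be and the cup is on the stud with about 8.5 N. No green shows at the tip (crop 293,408), so I'll check that up close.

```bash
python3 - <<'E'
from h import *
th,psi=.41,1.57; G=Ro.from_euler('z',psi)*Ro.from_euler('x',-th)
org=np.array([.572,-.140,.081])+G.apply([0,0,.004])-[0,0,.0071]
c=get_calibration("side");K=np.array(c["intrinsics"]);T=np.linalg.inv(c["world_from_camera"])
for t in (.33,.41,.49):
    x=T[:3,:3]@(org+G.apply([.008,.07*np.sin(t),.128-.07*np.cos(t)]))+T[:3,3];print(t,(K@x/x[2])[:2].round(1))
h=T[:3,:3]@(org+G.apply([.008,0,.128]))+T[:3,3];print('hub',(K@h/h[2])[:2].round(1))
a,d=get_image("side"); print(a[155:170,272:286,0]-0); s=a.astype(int); print((s[...,1]-s[...,0])[155:170,272:286])
A=np.hstack([a[140:175,260:300],cv2.imread('pics/s1.png')[122:157,240:280,::-1]]); crop(A,"c5",0,0,80,35,10)
print(observe()['ft_force'])
E
```

```text
0.33 [277.  162.8]
0.41 [278.7 162.9]
0.49 [280.3 162.9]
hub [279.  148.6]
[[107 107 107 107 105 101 104 106 100  99  98  98  99 104]
 [108 107 106 106 105 102 105 107 102  99  99  99 101 105]
 [107 107 107 107 106 103 104 107 102 101 102 103 106 107]
 [108 108 107 108 107 106 107 109 106 106 105 106 107 108]
 [108 109 108 109 108 107 105 107 106 108 108 109 109 109]
 [109 108 109 108 107 101  97 101  98 106 109 109 110 109]
 [108 109 108 109 105  93  92  96  92 103 108 109 110 110]
 [108 109 108 109 106 102 110 110 102 106 109 110 110 110]
 [108 105 107 108 107 104 109 110 107 107 109 110 107 104]
 [108  97 105 108 105  90  92  96  97  97 104 104 101  99]
 [107  95 101 106  99  80  81  85  88  87  97 100 105 116]
 [106  97  98  97  94  84  82  86  92 102 115 122 135 152]
 [109 116 119 120 116 114 114 118 126 135 153 158 162 168]
 [134 152 155 155 157 157 157 158 160 163 168 169 169 170]
 [137 152 149 154 163 168 170 170 170 170 171 170 168 163]]
[[ -6  -5  -6  -6  -5 -12 -38 -46 -15  -6  -6  -5  -4  -5]
 [ -6  -5  -4  -5  -6 -12 -41 -49 -16  -6  -5  -4  -4  -5]
 [ -4  -5  -5  -6  -6 -13 -41 -48 -15  -6  -6  -6  -6  -5]
 [ -6  -5  -5  -5  -5 -13 -41 -47 -15  -6  -5  -5  -5  -6]
 [ -5  -6  -5  -6  -6 -13 -39 -45 -12  -5  -6  -6  -5  -5]
 [ -6  -5  -5  -4  -4  -9 -34 -40  -5  -3  -5  -5  -5  -5]
 [ -5  -6  -5  -5  -4  -9 -38 -44  -7  -4  -5  -5  -5  -6]
 [ -6  -6  -5  -5  -9 -32 -74 -69 -26  -8  -5  -6  -5  -6]
 [ -5  -4  -5  -6 -12 -43 -83 -81 -43 -13  -5  -6  -4  -5]
 [ -6  -5  -6  -5  -9 -24 -46 -48 -33 -11  -5  -4  -4  -3]
 [ -4  -5  -5  -5  -4  -4  -9 -10 -10  -5  -4  -3  -2  -3]
 [ -3  -5  -4  -4  -4  -2  -1  -2  -3  -2  -2  -2  -2  -2]
 [ -3  -3  -2  -2  -2  -3  -2  -2  -2  -2  -2  -2  -2  -2]
 [ -3  -2  -2  -2  -2  -2  -2  -2  -2  -2  -2  -2  -2  -2]
 [ -3  -2  -1  -2  -1  -2  -1  -2  -2  -1  -2  -1  -1  -1]]
[-0.16097831 -0.45457877  4.70348835]
```

View pics/c5.png

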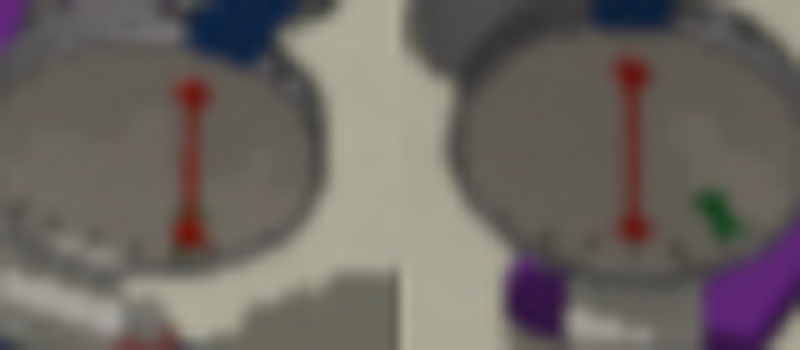

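The enlarged crop shows the green strip just above (190,213) and just below (186,257) the red tip, centred behind it to within about half a pixel. The force of about 8.5 N and the contact height both match the dome bearing on the cup ceiling with the stud about 5 mm down. I'm handing it in.

```bash
python3 - <<'E'
from h import *
print(job_done(), observe()['time_s'])
E
```

```text
the job is handed in; nothing more can be done
the job is handed in; nothing more can be done
```

The job is handed in, no verdict shown: the gauge is still gripped and pressed about 5 mm down on the stud at about 8.5 N, leaning 0.41 rad with the pointer steady on the green tab.

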